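# Slide the specimen carrier under the scanner bridge and start the scan

## Robot

A 6-joint arm with a two-finger parallel gripper is mounted at the origin on a cart in front of the work surface, level with it; the furniture and walls round the work are solid. World frame = base frame: x ahead of the robot, y to its left, z up, the work surface at z = 0. Lengths are in mm, angles in rad, forces in N, time in s.
With the tool pointing down it reaches from about 275 to 750 mm from the base axis. Payload 10.2 kg.
Tool frame: the origin (TCP) lies midway between the tips of the shut fingers; the grasp point (between the pads) lies grip_depth behind it (grip_depth is the distance from the TCP to the grasp point, in mm); z points along the fingers, y is the line along which they close (so a half turn about z gives the same grasp; the last joint's range is limited). The gripper opens to 85 mm and grips with 20 to 120 N. Pads are 22 mm wide; open, the fingers measure 114 mm over their backs; the gripper's body (76 mm by 85 mm) begins 54 mm behind the grasp point. The pads swing forward as they close: fully open they stand 13 mm farther back than shut.
Start: joints at [1.054, 0.313, 1.498, -0, 1.331, -0.223], TCP at [152.048, 502.506, 204.294] pointing down, gripper open.
Joint ranges: [-2.94, 2.94], [-0.97, 2.17], [0.19, 2.56], [-1.23, 4.37], [0.02, 3.11], [-2.88, 2.88]. Speed limits (rad/s): [2.39, 2.39, 3.01, 3.14, 3.14, 3.14].

## Interface

Orientations are given as a unit quaternion [w, x, y, z].
In Python, from rig import * gives the robot as it stands.
- The arm moves only by the tool servo_tool, never from a script. Its argument "commands" is a list of rows, each a list of 3 entries, a list of its own where there are three numbers: the gripper command: -1 is fully open, 1 is shut, values between are in proportion, then the shift along the tool's x, y, z in m, then the turn, a rotation vector about the tool's x, y, z in units of 6 degrees (1.0 is 6 degrees). In form: [[grip, [dx, dy, dz], [ax, ay, az]], ...]. A call has 1 to 10 rows; each row shifts and turns the commanded pose from where the row before left it, along the tool's axes as they then stand; what a row does not reach is not made up. A row lasts 1/12 s, in which the tool goes at most 41.7 mm and 7.16 degrees, less where a joint would pass 70% of its speed; a pose out of reach is approached as far as the arm can. A call is refused whole if a number of a shift passes 0.0417 or a number of a turn 1, either way. A call with a gripper value outside its range is refused whole. The fingers move at their own pace and stop on an object; "squeeze" is the grip in N (left out, the last holds). Time passes only in rows, so rows that do not move let the fingers close. It gives the time, the measured TCP pose, the force, the opening and the grip force at its end, in the units of the state.
- sense(): the state, without advancing time (a new reading comes with each control period).
- capture(name): name is "side" or "top"; returns a dict with "pixels" (420x560x3 uint8, red, green, blue), "z_map" (420x560 float32, mm along the optical axis (not along the pixel's ray), 0 where there is no reading), "fx", "fy", "cx", "cy" (pixels), "rvec" (rotation vector, rad) and "tvec" (3), from world to camera coordinates, as OpenCV has them. Camera axes: x right, y down, z forward; pixel columns grow to the right and rows downward; lengths in mm; the calibration is good to about 2 mm. A picture is of the moment at which its call begins.
- finish_job(): hands the job in; it is judged then, once.
The state is a dict: "time_s": time; "joints": joint angles; "dq": joint speeds; "tau": joint torques, N m; "eef_pos": TCP position; "ee_rot": TCP orientation; "force": force on the tool from outside, world axes, zero at the start; "wrist_torque": the same for the moment, N m; "grip_width": opening from 0.0 (shut) to 1.0 (fully open); "grip_force": force on a finger pad.
Only numpy, scipy, OpenCV 4.12 (cv2) and the standard library are available. Lean on these libraries where they do the work, as an engineer would, in place of code of your own. Each camera call takes 0.05 s, during which the arm holds its last target. There are 200 camera calls.

## Task

Load the slide scanner: push the flat blue slide carrier along the bench with the fingertips, between the guide rails and under the low white bridge, until it rests squarely against the rubber stops; never pick it up or tip it. Only when it is fully home, press the green start button on top of the bridge right down and let it go. Leave the vials, white case, tweezers and screwdriver where they are.

Things in the scene. Friction and masses are not known exactly. Their poses are not given: they have to be found in the camera images.
- bridge: White low scanner bridge, fixed. Origin on the bench under the middle of its beam; x = the way the carrier travels, z up. Beam: x -20 to +20 mm, 165 mm along y, underside 15 mm, top 42 mm above the bench. The bench is the floor of the passage, no step. The carrier is home when its origin is at this origin and it is square to the rails.
- mouth (a point): Point on the bench at bridge x = -69 mm, y = 0: middle of the mouth. Aluminium guide rails, 14 mm high, flare here to about y = +-62 mm and narrow to a straight passage 97 mm wide (y +-48.5) from x = -40 to +68 mm (bridge frame).
- stops (a point): Point on the bench at bridge x = +60 mm, y = 0: midway between the faces of the two rubber stop pads (at y = +-30 mm), 14 mm high; a stop bar behind them ends at x = +82 mm.
- carrier: Loose flat blue plate with three glass slides in its top: 120 (x) x 90 (y) x 12 mm, about 0.2 kg; origin under its centre. Starts before the mouth, up to 30 mm off line and 20 degrees askew. Home, its rear edge is 40 mm in front of the beam (bridge x = -60), so no finger need go under the beam. Headroom 3 mm; side play 3.5 mm each side.
- start_button (a joint): Travel of the green start button, m: 0 up, 0.006 fully down; springs back; about 4 N to push right down
- start_button_top (a point): Centre of the top face of the round green button (24 mm across) on top of the beam at bridge x = 0, y = -60 mm, 64 mm above the bench when up; pressed straight down
- vial_black: standing glass vial with black cap, 27 mm across, 56 mm high; origin under its centre. Bystander beside the bridge
- vial_red: standing glass vial with red cap, 27 mm across, 56 mm high; origin under its centre. Bystander beside the bridge
- white_case: small closed white plastic case, 30 x 46 x 12 mm, flat on the bench; origin under its centre. Bystander beyond the stop bar
- tweezers: steel tweezers, 120 x 15 x 8 mm, lying along their own x; origin under their centre. Bystander on the far side of the way to the bridge
- screwdriver: yellow-handled screwdriver, 140 x 21 x 25 mm, lying along its own x; origin under its centre. Bystander near the bench's front edge
Things that resemble listed ones, but are neither listed nor needed, are in the scene too. There is more than one size of the carrier; the job needs the middle-sized.

How it is judged:
By the outcome, as a careful person would: the job done as asked, in the order asked, and still so for the second after the job is handed in, with the robot touching nothing.
It also fails if it takes over 64 s, if anything falls off the work surface, if the arm or the gripper's body presses on something with over 40 N, if the wrist force passes 120 N, or if a joint passes its speed limit or range.

## Working session

There is one attempt and no reset: what is moved stays moved. The work goes in short steps, Python scripts to look and compute and a tool call to move; the robot and the scene stay as the last step left them, time stands still between calls to the robot, and variables do not carry over. Pictures are saved under pics/ and viewed, at most 10 in all, crops included, and the job is handed in when it is done.

Besides the shell and the picture viewer there is one more tool, called after "Call:" as name(argument=value, ...) on one line, values as JSON. servo_tool: Moves the arm, as the interface text tells. Its arguments: {"type":"object","properties":{"commands":{"type":"array"},"squeeze":{"type":"number"}},"required":["commands"]}

```bash
mkdir -p pics; ls
cat > h.py <<'E'
from rig import *
import numpy as np, cv2
def cam(n):
    c=capture(n); c['R']=cv2.Rodrigues(np.array(c['rvec'],float))[0]; c['t']=np.array(c['tvec'],float).ravel(); return c
def ray(c,uv,z):
    uv=np.atleast_2d(np.array(uv,float))
    d=np.c_[(uv[:,0]-c['cx'])/c['fx'],(uv[:,1]-c['cy'])/c['fy'],np.ones(len(uv))]@c['R']
    o=-c['R'].T@c['t']
    return o+d*((z-o[2])/d[:,2])[:,None]
def cloud(c):
    v,u=np.mgrid[:420,:560]; Z=c['z_map'].astype(float)
    P=np.stack([(u-c['cx'])/c['fx']*Z,(v-c['cy'])/c['fy']*Z,Z],-1)
    return (P-c['t'])@c['R']
def save(c,n): cv2.imwrite('pics/'+n,c['pixels'][:,:,::-1])
E
python3 - <<'E'
from h import *
for n in('top','side'):
    c=cam(n); save(c,n+'0.png'); print(n,-c['R'].T@c['t'],c['fx'])
print(sense())
E
```

```text
pics
top [ 302.82483015  -43.63831083 1366.68919417] 543.2370127640966
side [ 543.53242939 -978.21380794  779.93757161] 489.4332440551022
{'time_s': 0.1, 'joints': array([ 1.05362124e+00,  3.13402607e-01,  1.49836320e+00,  8.00016240e-06,
        1.33097054e+00, -2.23462281e-01]), 'dq': array([ 0.00039269, -0.00083869, -0.00315058,  0.00072133,  0.0012608 ,
        0.00086604]), 'tau': array([ 3.59566271e-03, -4.12894893e+01, -2.60140014e+01, -1.52336997e-04,
        3.01929162e-03, -3.85931969e-05]), 'eef_pos': array([151.90438681, 502.27962254, 203.78714572]), 'ee_rot': array([-2.10580793e-04,  1.46330019e-01,  9.89235664e-01, -5.31677923e-04]), 'force': array([-0.37012646, -0.96017262, -0.30604497]), 'wrist_torque': array([ 0.06757658,  0.00406023, -0.05101385]), 'grip_force': 0.0, 'grip_width': 1.000547487708026}
```

View pics/top0.png

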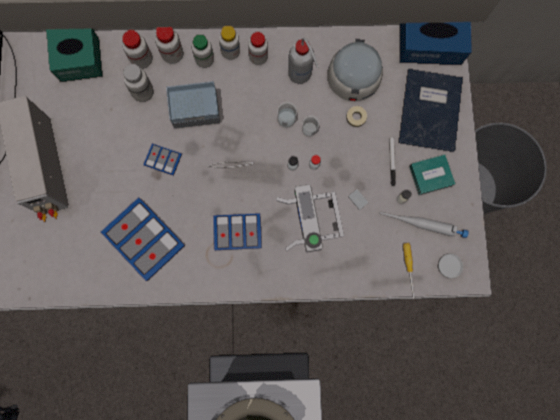

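View pics/side0.png

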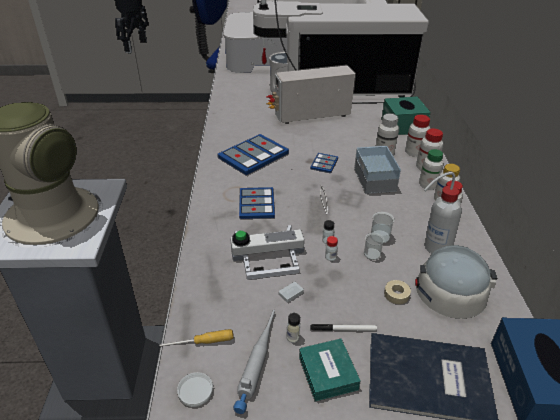

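The top view shows the middle-sized carrier at about (237,232), the bridge beam running (303,190)–(315,248), its green button at (314,240), and the stops at about (335,215). The larger carrier at (143,238) and the smaller one at (163,158) are decoys. The side view shows the middle carrier at (257,203) and the button at (241,237).

```bash
cat >> h.py <<'E'
def proj(c,P):
    q=np.atleast_2d(P)@c['R'].T+c['t']; return np.c_[q[:,0]/q[:,2]*c['fx']+c['cx'],q[:,1]/q[:,2]*c['fy']+c['cy']]
def blue_rect(c,lo,hi,z=12):
    hsv=cv2.cvtColor(c['pixels'],cv2.COLOR_RGB2HSV)
    m=cv2.inRange(hsv,(100,110,40),(125,255,255)); k=np.zeros_like(m); k[lo[1]:hi[1],lo[0]:hi[0]]=255
    m&=k; cs=cv2.findContours(m,cv2.RETR_EXTERNAL,cv2.CHAIN_APPROX_NONE)[0]
    ct=max(cs,key=cv2.contourArea)[:,0]
    W=ray(c,ct,z)[:,:2].astype(np.float32)
    return cv2.minAreaRect(W),m
def green(c,z=64,lo=(280,220),hi=(340,260)):
    hsv=cv2.cvtColor(c['pixels'],cv2.COLOR_RGB2HSV); m=cv2.inRange(hsv,(50,90,40),(85,255,255))
    k=np.zeros_like(m); k[lo[1]:hi[1],lo[0]:hi[0]]=255; m&=k
    ys,xs=np.nonzero(m); return ray(c,[xs.mean(),ys.mean()],z)[0],np.array([xs.mean(),ys.mean()]),m.sum()//255
E
python3 - <<'E'
from h import *
t=cam('top'); s=cam('side')
print('origin px',proj(t,[0,0,0]),proj(t,[152,502,200]),proj(s,[152,502,200]))
print(blue_rect(t,(205,205),(270,260))[0]); print(blue_rect(s,(230,180),(280,222))[0])
gt,gs=green(t),green(s,64,(225,225),(255,255)); print(gt,gs)
# two view height
A=[]
for c,g in((t,gt),(s,gs)):
    p0=ray(c,g[1],0)[0];p1=ray(c,g[1],100)[0];A.append((p0,p1-p0))
M=np.c_[A[0][1],-A[1][1]];x=np.linalg.lstsq(M,A[1][0]-A[0][0],rcond=None)[0]
print(A[0][0]+x[0]*A[0][1],A[1][0]+x[1]*A[1][1])
C=cloud(t)
# beam top points
m=(C[...,2]>36)&(C[...,2]<48); m[:,:285]=0;m[:,335:]=0;m[:180]=0;m[260:]=0
P=C[m][:,:2].astype(np.float32);print(len(P),P.mean(0),cv2.minAreaRect(P),np.median(C[m][:,2]))
m=(C[...,2]>7)&(C[...,2]<20); m[:,:270]=0;m[:,346:]=0;m[:185]=0;m[256:]=0
print(m.sum())
k=cv2.resize(np.dstack([t['pixels'][180:265,200:350]])[:,:,::-1],None,fx=5,fy=5,interpolation=cv2.INTER_CUBIC);cv2.imwrite('pics/crop.png',k)
E
```

```text
origin px [[254.51964665 447.27552854]] [[  3.52144091 399.62091196]] [[138.50566413  61.71120886]]
((515.6177368164062, 33.3128547668457), (86.91070556640625, 116.54136657714844), 0.6103188991546631)
((516.1468505859375, 28.689109802246094), (88.13507843017578, 129.86228942871094), 1.065536379814148)
(array([ 483.36889784, -154.19918094,   64.        ]), array([313.42857143, 239.0952381 ]), np.uint64(63)) (array([ 483.85260636, -159.77907645,   64.        ]), array([240.4       , 235.07058824]), np.uint64(85))
[ 483.98045269 -154.5736825    59.58741587] [ 483.47963227 -154.66419959   59.52568778]
815 [ 555.3893  -142.55844] ((543.4657592773438, -144.42794799804688), (165.42312622070312, 41.97021484375), 8.951417922973633) 42.08295004468032
633
```

View pics/crop.png

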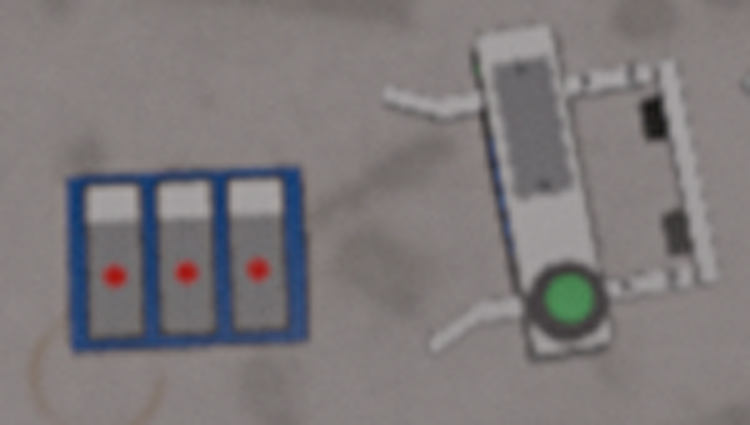

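The crop shows the carrier nearly square to world y and the bridge about 9° askew from it. The travel direction is roughly (0.156, -0.988), the bridge origin is about (543, -145), and the carrier is at about (516, 33). First I turn the tool and set a medium opening.

Call:
servo_tool(commands=[[-0.2,[0,0,0],[0,0,1]],[-0.2,[0,0,0],[0,0,1]],[-0.2,[0,0,0],[0,0,1]],[-0.2,[0,0,0],[0,0,1]],[-0.2,[0,0,0],[0,0,1]],[-0.2,[0,0,0],[0,0,1]],[-0.2,[0,0,0],[0,0,1]],[-0.2,[0,0,0],[0,0,1]],[-0.2,[0,0,0],[0,0,1]],[-0.2,[0,0,0],[0,0,1]]])

```text
time_s: 1.03
eef_pos: [152.0, 502.4, 204.1]
ee_rot: [0.0, 0.623, 0.782, -0.0]
force: [-0.6, 0.4, -1.3]
grip_width: 0.6
grip_force: 0.0
```

Call:
servo_tool(commands=[[-0.2,[0,0,0],[0,0,1]],[-0.2,[0,0,0],[0,0,1]],[-0.2,[0,0,0],[0,0,0.1]],[-0.2,[-0.0275,0.0256,0],[0,0,0]],[-0.2,[-0.0275,0.0256,0],[0,0,0]],[-0.2,[-0.0275,0.0256,0],[0,0,0]],[-0.2,[-0.0275,0.0256,0],[0,0,0]],[-0.2,[-0.0275,0.0256,0],[0,0,0]],[-0.2,[-0.0275,0.0256,0],[0,0,0]],[-0.2,[-0.0275,0.0256,0],[0,0,0]]])

```text
time_s: 1.87
eef_pos: [334.0, 310.3, 204.4]
ee_rot: [0.0, 0.702, 0.712, 0.0]
force: [1.4, 0.6, 0.1]
grip_width: 0.596
grip_force: 0.0
```

Call:
servo_tool(commands=[[-0.2,[-0.0275,0.0256,0],[0,0,0]],[-0.2,[-0.0275,0.0256,0],[0,0,0]],[-0.2,[-0.0275,0.0256,0],[0,0,0]],[-0.2,[-0.0275,0.0256,0],[0,0,0]],[-0.2,[-0.0275,0.0256,0],[0,0,0]],[-0.2,[-0.0275,0.0256,0],[0,0,0]],[-0.2,[-0.0275,0.0256,0],[0,0,0]],[-0.2,[0,0,0],[0,0,0]],[-0.2,[0,0,0],[0,0,0]]])

```text
time_s: 2.62
eef_pos: [514.8, 119.8, 203.7]
ee_rot: [-0.0, 0.704, 0.711, -0.0]
force: [-0.3, 0.9, -0.4]
grip_width: 0.599
grip_force: 0.0
```

Run:
```python
from h import *
s=cam('side'); 
hsv=cv2.cvtColor(s['pixels'],cv2.COLOR_RGB2HSV)
r,m=blue_rect(s,(200,125),(300,180),12); print('decoy',cv2.boxPoints(r))
save(s,'side1.png')
st=sense(); print(st['eef_pos'],st['ee_rot'],st['force'],st['grip_width'])
```

```text
decoy [[388.24768 259.40005]
 [485.43146 154.43321]
 [620.51556 279.50107]
 [523.3318  384.4679 ]]
[514.06904704 120.90693715 203.93140118] [-4.23056695e-04  7.03229330e-01  7.10962909e-01 -2.69551015e-04] [-0.21451892 -0.32982174  0.69479974] 0.5966847901610403
```

View pics/side1.png

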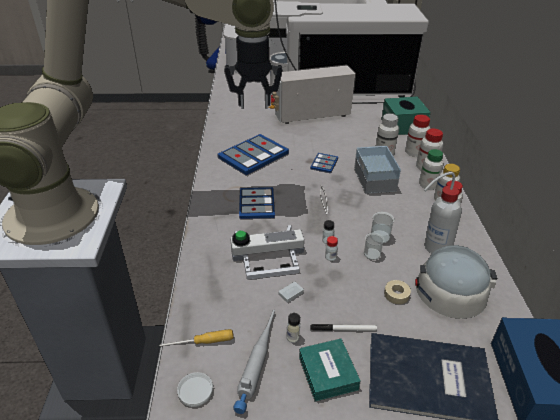

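The side view shows the gripper at (252,90), above the bench and behind the middle carrier at (257,203). The decoy's nearest corner is at y≈154, so there is room to go down.

Call:
servo_tool(commands=[[-0.2,[0,0,0.03],[0,0,0]],[-0.2,[0,0,0.03],[0,0,0]],[-0.2,[0,0,0.03],[0,0,0]],[-0.2,[0,0,0.03],[0,0,0]],[-0.2,[0,0,0.03],[0,0,0]],[-0.2,[0,0,0.03],[0,0,0]],[-0.2,[0,0,0.015],[0,0,0]],[-0.2,[0,0,0.003],[0,0,0]],[-0.2,[0,0,0],[0,0,0]],[-0.2,[0,0,0],[0,0,0]]])

```text
time_s: 3.5
eef_pos: [514.7, 121.7, 7.6]
ee_rot: [0.001, 0.703, 0.711, 0.001]
force: [-0.2, 0.1, 0.7]
grip_width: 0.597
grip_force: 0.0
```

Call:
servo_tool(commands=[[-0.2,[0,0,0.002],[0,0,0]],[-0.2,[0,0,0.002],[0,0,0]],[-0.2,[0,0,0],[0,0,0]]])

```text
time_s: 3.75
eef_pos: [514.4, 121.2, 2.7]
ee_rot: [0.0, 0.704, 0.711, 0.0]
force: [0.3, 0.5, -0.3]
grip_width: 0.602
grip_force: 0.0
```

Run:
```python
from h import *
s=cam('side'); t=cam('top')
a=s['pixels'][140:260,200:320]; b=t['pixels'][180:270,190:350]
A=cv2.resize(a,None,fx=4,fy=4,interpolation=cv2.INTER_CUBIC);B=cv2.resize(b,(320*1,480*1)) if 0 else cv2.resize(b,None,fx=2,fy=2)
o=np.zeros((480,800,3),np.uint8);o[:,:480]=A;o[:180,480:800]=B
cv2.imwrite('pics/c2.png',o[:,:,::-1])
```

```text
(no output)
```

View pics/c2.png

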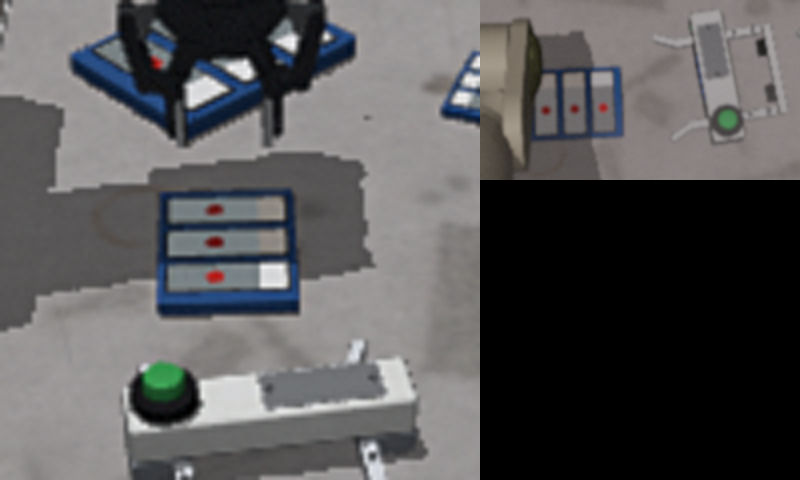

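The crop shows the fingertips at about side pixels (246,175) and (267,175), with a clear gap to the carrier's rear edge. I'll check the true tip height from the depth map.

Run:
```python
from h import *
s=cam('side'); C=cloud(s)
for u in (244,245,246,265,266,267,268):
    print(u,[(v,C[v,u].round(0).tolist()) for v in (168,172,174,175,176,178)])
print(sense()['eef_pos'])
```

```text
244 [(168, [484.0, 111.0, 63.0]), (172, [483.0, 111.0, 50.0]), (174, [483.0, 110.0, 44.0]), (175, [483.0, 111.0, 40.0]), (176, [483.0, 109.0, 39.0]), (178, [480.0, 156.0, -0.0])]
245 [(168, [486.0, 113.0, 61.0]), (172, [486.0, 109.0, 51.0]), (174, [486.0, 108.0, 45.0]), (175, [485.0, 113.0, 39.0]), (176, [485.0, 113.0, 36.0]), (178, [483.0, 151.0, 3.0])]
246 [(168, [488.0, 129.0, 51.0]), (172, [488.0, 112.0, 50.0]), (174, [488.0, 113.0, 42.0]), (175, [488.0, 113.0, 39.0]), (176, [488.0, 111.0, 37.0]), (178, [485.0, 157.0, -1.0])]
265 [(168, [539.0, 203.0, 2.0]), (172, [539.0, 188.0, -2.0]), (174, [539.0, 174.0, 0.0]), (175, [539.0, 169.0, 0.0]), (176, [539.0, 162.0, 2.0]), (178, [539.0, 157.0, -1.0])]
266 [(168, [542.0, 109.0, 63.0]), (172, [542.0, 111.0, 49.0]), (174, [542.0, 111.0, 43.0]), (175, [542.0, 114.0, 38.0]), (176, [542.0, 113.0, 35.0]), (178, [541.0, 154.0, 0.0])]
267 [(168, [545.0, 114.0, 60.0]), (172, [544.0, 109.0, 51.0]), (174, [544.0, 111.0, 43.0]), (175, [544.0, 114.0, 38.0]), (176, [544.0, 115.0, 34.0]), (178, [544.0, 155.0, 0.0])]
268 [(168, [547.0, 114.0, 60.0]), (172, [547.0, 115.0, 47.0]), (174, [547.0, 116.0, 39.0]), (175, [547.0, 167.0, 2.0]), (176, [547.0, 162.0, 2.0]), (178, [547.0, 156.0, -1.0])]
[514.39199258 121.06908569   2.58710827]
```

Call:
servo_tool(commands=[[-0.2,[0,0,0.001],[0,0,0]],[-0.2,[0,0,0.001],[0,0,0]],[-0.2,[0,0,0.001],[0,0,0]],[-0.2,[0,0,0],[0,0,0]]])

```text
time_s: 4.23
eef_pos: [514.1, 121.1, -1.0]
ee_rot: [-0.0, 0.704, 0.711, -0.0]
force: [-0.8, -0.1, 0.0]
grip_width: 0.601
grip_force: 0.0
```

Call:
servo_tool(commands=[[-0.2,[0,0,0.001],[0,0,0]],[-0.2,[0,0,0.001],[0,0,0]],[-0.2,[0,0,0.001],[0,0,0]],[-0.2,[0,0,0],[0,0,0]]])

```text
time_s: 4.57
eef_pos: [514.1, 121.0, -3.9]
ee_rot: [-0.0, 0.704, 0.711, -0.0]
force: [-1.4, 0.8, -0.1]
grip_width: 0.6
grip_force: 0.0
```

Run:
```python
from h import *
s=cam('side'); t=cam('top'); st=sense(); C=cloud(s)
m=(C[...,2]>20)&(C[...,1]>95)&(C[...,1]<132)&(C[...,0]>465)&(C[...,0]<565)
for lo,hi in((465,500),(530,565)):
    k=m&(C[...,0]>lo)&(C[...,0]<hi); ys,xs=np.nonzero(k); v=ys.max(); print(v,xs[ys==v],C[k][:,2].min(),C[k][:,0].min(),C[k][:,0].max())
m=(C[...,2]>3)&(C[...,1]>101)&(C[...,1]<132)&(C[...,0]>465)&(C[...,0]<565);print(C[m][:,2].min())
print(st['eef_pos'],st['force'],st['joints'])
```

```text
178 [244 245 246] 27.339811670255603 465.08082613109826 499.11714091498413
178 [266 267] 28.168350440715535 530.364677129768 563.4433539961311
3.2231381144957303
[514.22764091 121.08967819  -3.73539359] [ 0.22157471 -0.15485813  0.29021495] [ 9.29848259e-03  5.80048299e-01  1.70498599e+00  1.39491869e-05
  8.56613390e-01 -6.54222050e-04]
```

Run:
```python
from h import *
s=cam('side'); a=s['pixels'][140:215,210:300]
cv2.imwrite('pics/c3.png',cv2.resize(a,None,fx=7,fy=7,interpolation=cv2.INTER_NEAREST)[:,:,::-1])
print(proj(s,[[489,111,30],[489,111,5],[489,111,0],[516,93,12],[541,111,3]]))
```

```text
[[246.47639578 178.19242977]
 [246.79442153 185.76457375]
 [246.85714542 187.25802007]
 [256.59482893 187.43255417]
 [265.90205    186.17827812]]
```

View pics/c3.png

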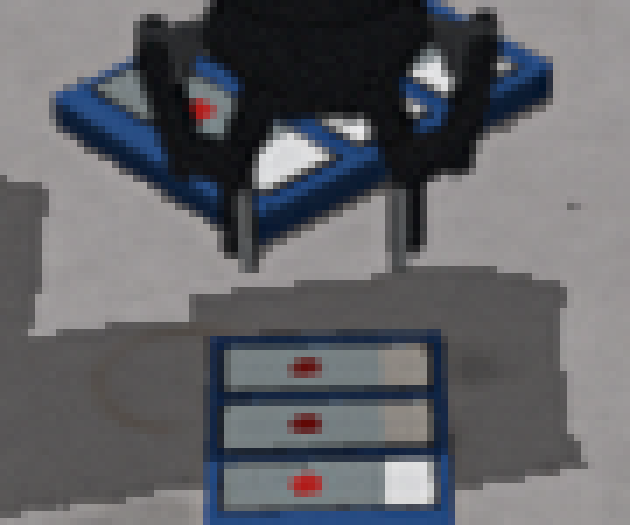

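The crop shows the fingertips ending at about row 178, which is z≈28–30 mm, although the reported TCP is at −4. Two camera cues agree on this. I keep descending carefully while watching the force.

Call:
servo_tool(commands=[[-0.2,[0,0,0.002],[0,0,0]],[-0.2,[0,0,0.002],[0,0,0]],[-0.2,[0,0,0.002],[0,0,0]],[-0.2,[0,0,0],[0,0,0]]])

```text
time_s: 5.05
eef_pos: [514.0, 121.1, -10.2]
ee_rot: [-0.0, 0.704, 0.711, -0.0]
force: [0.3, -1.0, -0.3]
grip_width: 0.599
grip_force: 0.0
```

Call:
servo_tool(commands=[[-0.2,[0,0,0.002],[0,0,0]],[-0.2,[0,0,0.002],[0,0,0]],[-0.2,[0,0,0.002],[0,0,0]],[-0.2,[0,0,0],[0,0,0]]])

```text
time_s: 5.38
eef_pos: [514.0, 121.0, -16.2]
ee_rot: [-0.0, 0.704, 0.711, -0.0]
force: [0.2, -0.3, -0.7]
grip_width: 0.597
grip_force: 0.0
```

```bash
cat >> h.py <<'E'
def tips(yc,xc=515):
    s=cam('side'); C=cloud(s); r=[]
    for lo,hi in((xc-50,xc-15),(xc+15,xc+50)):
        k=(C[...,2]>15.5)&(C[...,1]>yc-28)&(C[...,1]<yc+15)&(C[...,0]>lo)&(C[...,0]<hi); ys,xs=np.nonzero(k); v=ys.max(); r.append((v,round(C[k][:,2].min(),1)))
    st=sense(); print(r,st['eef_pos'],st['force']); return s
E
python3 -c "
from h import *
tips(121)"
```

```text
[(np.int64(182), np.float64(18.5)), (np.int64(181), np.float64(18.5))] [514.05482501 121.0805443  -15.95814116] [0.36476974 0.22295474 0.7481938 ]
```

Call:
servo_tool(commands=[[-0.2,[0,0,0.002],[0,0,0]],[-0.2,[0,0,0.002],[0,0,0]],[-0.2,[0,0,0.002],[0,0,0]],[-0.2,[0,0,0],[0,0,0]]])

```text
time_s: 5.77
eef_pos: [514.0, 121.1, -22.1]
ee_rot: [-0.0, 0.704, 0.711, -0.0]
force: [-0.4, 0.7, 0.4]
grip_width: 0.598
grip_force: 0.0
```

Call:
servo_tool(commands=[[-0.2,[0,0,0.001],[0,0,0]],[-0.2,[0,0,0.001],[0,0,0]],[-0.2,[0,0,0.001],[0,0,0]],[-0.2,[0,0,0],[0,0,0]]])

```text
time_s: 6.1
eef_pos: [514.1, 121.1, -24.9]
ee_rot: [-0.0, 0.704, 0.711, -0.0]
force: [0.2, -0.2, 0.5]
grip_width: 0.597
grip_force: 0.0
```

Run:
```python
from h import *
s=cam('side');g=s['pixels'].mean(2)
C=cloud(s)
for u in(244,245,246,266,267): print(u,[(v,int(g[v,u]),C[v,u].round().tolist()[1:]) for v in range(181,189)])
print(sense()['eef_pos'],sense()['force'])
```

```text
244 [(181, 68, [112.0, 20.0]), (182, 58, [112.0, 17.0]), (183, 86, [113.0, 13.0]), (184, 88, [109.0, 13.0]), (185, 81, [124.0, -2.0]), (186, 89, [119.0, -1.0]), (187, 85, [112.0, 0.0]), (188, 44, [89.0, 13.0])]
245 [(181, 85, [108.0, 23.0]), (182, 82, [112.0, 17.0]), (183, 86, [111.0, 14.0]), (184, 84, [110.0, 12.0]), (185, 77, [125.0, -3.0]), (186, 89, [117.0, 0.0]), (187, 86, [111.0, 1.0]), (188, 43, [88.0, 14.0])]
246 [(181, 41, [111.0, 21.0]), (182, 42, [114.0, 15.0]), (183, 44, [107.0, 17.0]), (184, 48, [110.0, 12.0]), (185, 70, [123.0, -1.0]), (186, 88, [117.0, -0.0]), (187, 85, [112.0, 0.0]), (188, 44, [91.0, 12.0])]
266 [(181, 68, [111.0, 20.0]), (182, 69, [112.0, 16.0]), (183, 66, [111.0, 14.0]), (184, 63, [114.0, 8.0]), (185, 86, [121.0, -0.0]), (186, 87, [113.0, 2.0]), (187, 60, [95.0, 12.0]), (188, 51, [88.0, 13.0])]
267 [(181, 87, [109.0, 22.0]), (182, 84, [111.0, 17.0]), (183, 85, [-978.0, 780.0]), (184, 81, [109.0, 11.0]), (185, 87, [118.0, 2.0]), (186, 87, [119.0, -2.0]), (187, 61, [96.0, 11.0]), (188, 53, [87.0, 14.0])]
[514.21521185 121.05306587 -24.7636999 ] [-0.21306638  0.35006569 -0.24699211]
```

Tips are now at z≈8–9. I lower 3 mm more and bring them up to the carrier's rear edge, then turn gradually while pushing.

Call:
servo_tool(commands=[[-0.2,[0,0,0.0015],[0,0,0]],[-0.2,[0,0,0.0015],[0,0,0]],[-0.2,[-0.004,0,0],[0,0,0]],[-0.2,[-0.004,0,0],[0,0,0]],[-0.2,[-0.004,0,0],[0,0,0]],[-0.2,[-0.004,0,0],[0,0,0]],[-0.2,[-0.004,0,0],[0,0,0]],[-0.2,[-0.003,0,0],[0,0,0]]])

```text
time_s: 6.82
eef_pos: [514.5, 97.6, -27.6]
ee_rot: [-0.0, 0.704, 0.71, 0.0]
force: [0.2, 0.5, -0.5]
grip_width: 0.596
grip_force: 0.6
```

```bash
cat >> h.py <<'E'
O=np.array([543.2,-144.8]); EX=np.array([.156,-.988]); EY=np.array([.988,.156])
def look():
    s=cam('side'); hsv=cv2.cvtColor(s['pixels'],cv2.COLOR_RGB2HSV)
    for n,c,lo,hi in(('top',cam('top'),(190,195),(345,262)),('side',s,(225,180),(320,232))):
        try:
            r,m=blue_rect(c,lo,hi); b=np.array(cv2.boxPoints(r))-O
            print(n,np.array(r[0]).round(1),r[1],round(r[2],1),'corners bridge',np.c_[b@EX,b@EY].round(0).tolist())
        except Exception as e: print(n,e)
    st=sense(); p=st['eef_pos'][:2]-O; print('tcp',st['eef_pos'].round(1),'bridge',p@EX,p@EY,st['force'].round(1),st['ee_rot'].round(3))
E
python3 -c "
from h import *
look()"
```

```text
top [516.7 -18.7] (86.9828872680664, 30.87824249267578) 4.0 corners bridge [[-148.0, -49.0], [-117.0, -51.0], [-110.0, 35.0], [-140.0, 38.0]]
side [515.3  20.9] (130.41519165039062, 87.75810241699219) 89.5 corners bridge [[-111.0, -56.0], [-97.0, 31.0], [-225.0, 52.0], [-240.0, -34.0]]
tcp [514.5  97.5 -27.7] bridge -243.88918120505843 9.483808213141032 [ 0.9  0.4 -0.6] [ 0.     0.704  0.71  -0.   ]
```

Call:
servo_tool(commands=[[-0.2,[-0.0054,-0.0005,0],[0,0,-0.14]],[-0.2,[-0.0054,-0.0005,0],[0,0,-0.14]],[-0.2,[-0.0054,-0.0005,0],[0,0,-0.14]],[-0.2,[-0.0054,-0.0005,0],[0,0,-0.14]],[-0.2,[-0.0054,-0.0005,0],[0,0,-0.14]],[-0.2,[-0.0054,-0.0005,0],[0,0,-0.14]],[-0.2,[-0.0054,-0.0005,0],[0,0,-0.14]],[-0.2,[-0.0054,-0.0005,0],[0,0,-0.14]],[-0.2,[-0.0054,-0.0005,0],[0,0,-0.14]],[-0.2,[-0.0054,-0.0005,0],[0,0,-0.14]]])

```text
time_s: 7.75
eef_pos: [513.5, 43.9, -27.7]
ee_rot: [-0.0, 0.649, 0.76, 0.0]
force: [-0.5, 0.8, -0.1]
grip_width: 0.597
grip_force: 0.8
```

```bash
python3 -c "
from h import *
look()
t=cam('top');s=cam('side')
o=np.zeros((480,800,3),np.uint8);o[:,:400]=cv2.resize(t['pixels'][185:265,200:350][:, :],(800,480))[:, :800:2] if 0 else 0
o[:270,:450]=cv2.resize(t['pixels'][180:270,200:350],None,fx=3,fy=3);o[:360,455:795]=cv2.resize(s['pixels'][165:285,215:315],(340,360))
cv2.imwrite('pics/c4.png',o[:,:,::-1])"
```

```text
top [530.2 -60.3] (86.19009399414062, 50.39730453491211) 9.4 corners bridge [[-110.0, -43.0], [-60.0, -43.0], [-61.0, 44.0], [-111.0, 43.0]]
side [524.6 -28.6] (88.967041015625, 124.65487670898438) 8.8 corners bridge [[-180.0, -45.0], [-55.0, -45.0], [-55.0, 44.0], [-180.0, 44.0]]
tcp [513.6  43.5 -27.7] bridge -190.6084754913473 0.15350423808244174 [0.2 0.2 0.4] [ 0.    0.65  0.76 -0.  ]
```

View pics/c4.png

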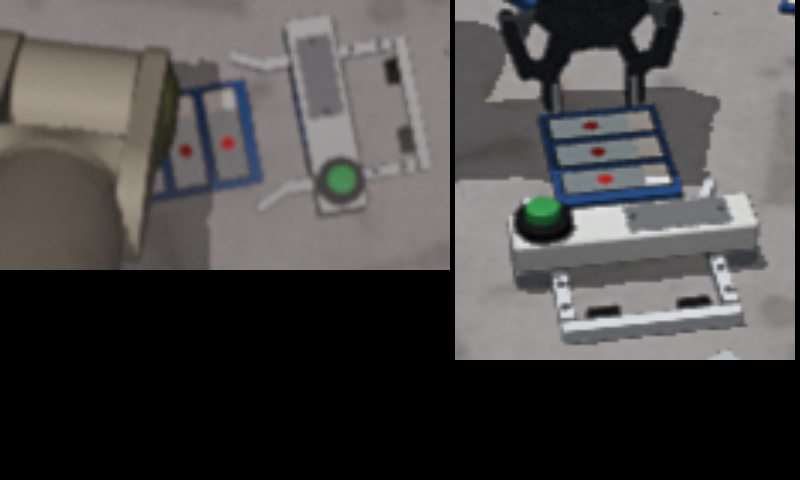

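The carrier is square and centred on the mouth (crop, left panel: front edge at about (250,130), between the flared rails). I push straight on.

Call:
servo_tool(commands=[[-0.2,[-0.007,0,0],[0,0,0]],[-0.2,[-0.007,0,0],[0,0,0]],[-0.2,[-0.007,0,0],[0,0,0]],[-0.2,[-0.007,0,0],[0,0,0]],[-0.2,[-0.007,0,0],[0,0,0]],[-0.2,[-0.007,0,0],[0,0,0]],[-0.2,[-0.007,0,0],[0,0,0]],[-0.2,[-0.007,0,0],[0,0,0]]])

```text
time_s: 8.62
eef_pos: [522.4, -12.2, -27.7]
ee_rot: [-0.0, 0.65, 0.76, -0.0]
force: [0.4, 1.7, -0.5]
grip_width: 0.603
grip_force: 0.4
```

Call:
servo_tool(commands=[[-0.2,[-0.006,0,0],[0,0,0]],[-0.2,[-0.006,0,0],[0,0,0]],[-0.2,[-0.006,0,0],[0,0,0]],[-0.2,[-0.006,0,0],[0,0,0]],[-0.2,[-0.006,0,0],[0,0,0]],[-0.2,[-0.006,0,0],[0,0,0]],[-0.2,[-0.006,0,0],[0,0,0]],[-0.2,[0,0,0],[0,0,0]]])

```text
time_s: 9.28
eef_pos: [529.2, -54.1, -27.6]
ee_rot: [0.0, 0.65, 0.76, 0.0]
force: [0.9, 0.4, 0.8]
grip_width: 0.601
grip_force: 0.0
```

```bash
python3 -c "
from h import *
look()"
```

```text
top [ 550.1 -179.1] (85.34747314453125, 8.658913612365723) 11.9 corners bridge [[33.0, -41.0], [41.0, -41.0], [37.0, 44.0], [29.0, 44.0]]
side [533.2 -73.2] (87.12774658203125, 23.098833084106445) 1.4 corners bridge [[-89.0, -40.0], [-67.0, -43.0], [-55.0, 43.0], [-78.0, 46.0]]
tcp [528.9 -53.2 -27.6] bridge -92.76510994422519 0.21507794884189396 [ 0.4  0.4 -1.4] [0.   0.65 0.76 0.  ]
```

Force is negligible and the front edge is at about +39. About 21 mm remain, so I push slowly until the stops are felt.

Call:
servo_tool(commands=[[-0.2,[-0.003,0,0],[0,0,0]],[-0.2,[-0.003,0,0],[0,0,0]],[-0.2,[-0.003,0,0],[0,0,0]],[-0.2,[-0.003,0,0],[0,0,0]],[-0.2,[-0.003,0,0],[0,0,0]],[-0.2,[-0.002,0,0],[0,0,0]],[-0.2,[0,0,0],[0,0,0]]])

```text
time_s: 9.97
eef_pos: [531.6, -70.2, -27.7]
ee_rot: [0.0, 0.65, 0.76, -0.0]
force: [-0.3, -0.4, -0.2]
grip_width: 0.603
grip_force: 0.0
```

Call:
servo_tool(commands=[[-0.2,[-0.001,0,0],[0,0,0]],[-0.2,[-0.001,0,0],[0,0,0]],[-0.2,[-0.001,0,0],[0,0,0]],[-0.2,[0,0,0],[0,0,0]]])

```text
time_s: 10.3
eef_pos: [532.0, -72.8, -27.7]
ee_rot: [0.0, 0.65, 0.76, -0.0]
force: [0.4, -0.1, -0.3]
grip_width: 0.603
grip_force: 0.1
```

Call:
servo_tool(commands=[[-0.2,[-0.001,0,0],[0,0,0]],[-0.2,[-0.001,0,0],[0,0,0]],[-0.2,[0,0,0],[0,0,0]]])

```text
time_s: 10.55
eef_pos: [532.3, -74.8, -27.7]
ee_rot: [0.0, 0.65, 0.76, -0.0]
force: [0.2, 0.1, 0.2]
grip_width: 0.6
grip_force: 0.2
```

Call:
servo_tool(commands=[[-0.2,[-0.001,0,0],[0,0,0]],[-0.2,[0,0,0],[0,0,0]]])

```text
time_s: 10.72
eef_pos: [532.3, -75.0, -27.7]
ee_rot: [-0.001, 0.65, 0.76, 0.0]
force: [0.7, 6.0, 1.2]
grip_width: 0.602
grip_force: 2.6
```

Call:
servo_tool(commands=[[-0.2,[-0.001,0,0],[0,0,0]],[-0.2,[0,0,0],[0,0,0]]])

```text
time_s: 10.88
eef_pos: [532.3, -75.1, -27.7]
ee_rot: [-0.001, 0.65, 0.76, 0.001]
force: [0.6, 10.5, 3.9]
grip_width: 0.602
grip_force: 5.3
```

The resistance came at bridge x ≈ −70.7, exactly where predicted for home. One more small press to square it, then back off and look.

Call:
servo_tool(commands=[[-0.2,[-0.001,0,0],[0,0,0]],[-0.2,[0,0,0],[0,0,0]],[-0.2,[0,0,0],[0,0,0]]])

```text
time_s: 11.13
eef_pos: [532.3, -75.1, -27.7]
ee_rot: [-0.002, 0.65, 0.76, 0.001]
force: [0.3, 16.0, 5.9]
grip_width: 0.6
grip_force: 7.9
```

Call:
servo_tool(commands=[[-0.2,[0.003,0,0],[0,0,0]],[-0.2,[0.01,0,0],[0,0,0]],[-0.2,[0.015,0,0],[0,0,0]],[-0.2,[0.01,0,-0.02],[0,0,0]],[-0.2,[0.01,0,-0.04],[0,0,0]],[-0.2,[0.01,0,-0.04],[0,0,0]],[-0.2,[0.01,0,-0.04],[0,0,0]],[1,[0.02,0,-0.04],[0,0,0]],[1,[0.03,0,0],[0,0,0]],[1,[0.03,0,0],[0,0,0]]])

```text
time_s: 11.97
eef_pos: [510.6, 68.0, 151.8]
ee_rot: [0.002, 0.65, 0.76, 0.001]
force: [-0.2, 0.6, -0.8]
grip_width: 0.178
grip_force: 0.0
```

```bash
python3 -c "
from h import *
look()
t=cam('top');s=cam('side')
o=np.zeros((480,800,3),np.uint8)
o[:400,:400]=cv2.resize(t['pixels'][180:260,270:350],None,fx=5,fy=5);o[:400,400:800]=cv2.resize(s['pixels'][205:285,225:305],None,fx=5,fy=5)
cv2.imwrite('pics/c5.png',o[:,:,::-1])"
```

```text
top [539.8 -95.2] (34.81178283691406, 88.99765014648438) 83.1 corners bridge [[-45.0, -43.0], [-21.0, 42.0], [-54.0, 52.0], [-78.0, -34.0]]
side [555.2 -85.7] (43.90822219848633, 5.654130458831787) 8.6 corners bridge [[-60.0, -1.0], [-54.0, -1.0], [-54.0, 43.0], [-59.0, 43.0]]
tcp [509.1  70.5 150.1] bridge -218.03919388449813 -0.1461280138081123 [-0.3 -0.1 -0.1] [0.    0.648 0.761 0.   ]
```

View pics/c5.png

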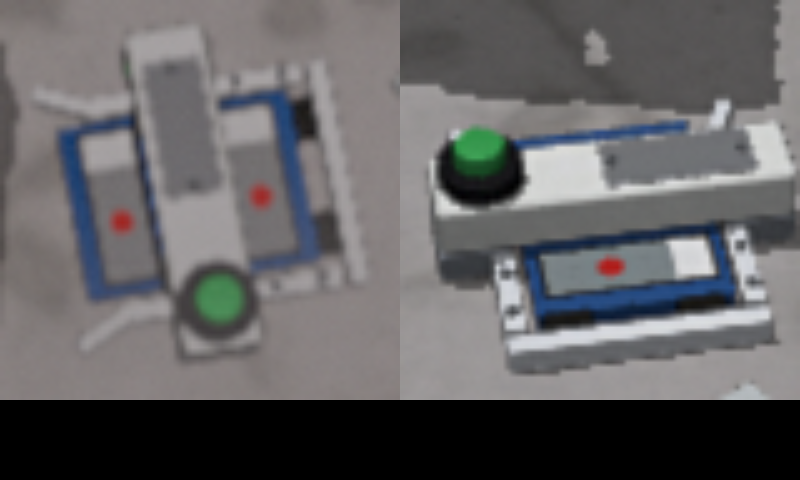

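The pictures show the carrier square between the rails, its front edge touching both black pads (top crop, ~(300,120) and ~(325,235)). It is home. Next I move the shut fingers over the button.

Call:
servo_tool(commands=[[1,[-0.031,-0.0086,0],[0,0,0]],[1,[-0.031,-0.0086,0],[0,0,0]],[1,[-0.031,-0.0086,0],[0,0,0]],[1,[-0.031,-0.0086,0],[0,0,0]],[1,[-0.031,-0.0086,0],[0,0,0]],[1,[-0.031,-0.0086,0],[0,0,0]],[1,[-0.031,-0.0086,0],[0,0,0]],[1,[0,0,0.03],[0,0,0]],[1,[0,0,0.03],[0,0,0]],[1,[0,0,0],[0,0,0]]])

```text
time_s: 13.0
eef_pos: [481.2, -156.5, 84.8]
ee_rot: [-0.004, 0.651, 0.759, -0.001]
force: [-1.1, 1.3, -0.8]
grip_width: -0.002
grip_force: 0.0
```

Run:
```python
from h import *
s=cam('side');C=cloud(s);st=sense();p=st['eef_pos']
k=(abs(C[...,0]-p[0])<40)&(abs(C[...,1]-p[1])<30)&(C[...,2]>72)&(C[...,2]<300)
ys,xs=np.nonzero(k);v=ys.max();print(p,st['grip_width'],v,xs[ys==v])
for w in range(v-3,v+1): print(C[k&(np.mgrid[:420,:560][0]==w)].round(0).tolist())
print(green(s,64,(225,220),(260,255))[1])
```

```text
[ 482.64835129 -156.70727201   87.68746945] 0.005536068143901939 219 [236 237 238 239 240 241]
[[471.0, -165.0, 123.0], [473.0, -161.0, 119.0], [475.0, -163.0, 121.0], [477.0, -166.0, 123.0], [479.0, -167.0, 124.0], [482.0, -169.0, 126.0], [484.0, -168.0, 125.0], [486.0, -166.0, 123.0], [488.0, -165.0, 122.0], [490.0, -166.0, 123.0], [492.0, -160.0, 118.0]]
[[470.0, -162.0, 117.0], [473.0, -165.0, 120.0], [474.0, -159.0, 115.0], [477.0, -164.0, 119.0], [479.0, -167.0, 121.0], [481.0, -166.0, 121.0], [484.0, -167.0, 121.0], [486.0, -168.0, 122.0], [488.0, -164.0, 119.0]]
[[477.0, -169.0, 121.0], [479.0, -168.0, 119.0], [481.0, -168.0, 119.0], [483.0, -164.0, 116.0], [486.0, -166.0, 118.0], [488.0, -165.0, 117.0]]
[[477.0, -168.0, 117.0], [479.0, -168.0, 117.0], [481.0, -164.0, 114.0], [483.0, -165.0, 114.0], [485.0, -164.0, 114.0], [487.0, -164.0, 113.0]]
[240.41975309 235.24691358]
```

Call:
servo_tool(commands=[[1,[0.002,0.0015,0.01],[0,0,0]],[1,[0,0,0.012],[0,0,0]],[1,[0,0,0.012],[0,0,0]],[1,[0,0,0.006],[0,0,0]],[1,[0,0,0.002],[0,0,0]],[1,[0,0,0],[0,0,0]],[1,[0,0,0],[0,0,0]]])

```text
time_s: 13.63
eef_pos: [485.9, -154.5, 48.4]
ee_rot: [0.001, 0.65, 0.76, 0.0]
force: [-1.2, 0.9, -0.3]
grip_width: 0.004
grip_force: 0.0
```

Call:
servo_tool(commands=[[1,[0,0,0.001],[0,0,0]],[1,[0,0,0.001],[0,0,0]],[1,[0,0,0.001],[0,0,0]],[1,[0,0,0],[0,0,0]]])

```text
time_s: 13.97
eef_pos: [485.4, -154.3, 44.5]
ee_rot: [-0.0, 0.65, 0.76, -0.0]
force: [0.6, 0.1, -0.2]
grip_width: -0.001
grip_force: 0.0
```

Call:
servo_tool(commands=[[1,[0,0,0.001],[0,0,0]],[1,[0,0,0.001],[0,0,0]],[1,[0,0,0.001],[0,0,0]],[1,[0,0,0],[0,0,0]]])

```text
time_s: 14.3
eef_pos: [485.3, -154.2, 41.3]
ee_rot: [-0.0, 0.65, 0.76, -0.0]
force: [0.1, 0.3, -0.4]
grip_width: 0.002
grip_force: 0.0
```

Call:
servo_tool(commands=[[1,[0,-0.001,0.001],[0,0,0]],[1,[0,0,0.001],[0,0,0]],[1,[0,0,0.001],[0,0,0]],[1,[0,0,0],[0,0,0]]])

```text
time_s: 14.63
eef_pos: [484.3, -154.4, 38.4]
ee_rot: [-0.0, 0.65, 0.76, -0.0]
force: [-0.6, -0.6, 0.3]
grip_width: 0.003
grip_force: 0.0
```

Call:
servo_tool(commands=[[1,[0,0,0.001],[0,0,0]],[1,[0,0,0.001],[0,0,0]],[1,[0,0,0],[0,0,0]]])

```text
time_s: 14.88
eef_pos: [484.5, -154.5, 36.5]
ee_rot: [0.0, 0.65, 0.76, 0.0]
force: [-0.5, 0.0, 2.0]
grip_width: -0.002
grip_force: 0.6
```

Call:
servo_tool(commands=[[1,[0,0,0.001],[0,0,0]],[1,[0,0,0.001],[0,0,0]],[1,[0,0,0],[0,0,0]]])

```text
time_s: 15.13
eef_pos: [484.5, -154.5, 34.5]
ee_rot: [0.0, 0.65, 0.76, 0.0]
force: [0.3, 1.3, 3.1]
grip_width: -0.002
grip_force: 1.1
```

Call:
servo_tool(commands=[[1,[0,0,0.001],[0,0,0]],[1,[0,0,0.001],[0,0,0]],[1,[0,0,0],[0,0,0]]])

```text
time_s: 15.38
eef_pos: [484.5, -154.5, 32.5]
ee_rot: [0.0, 0.65, 0.76, 0.0]
force: [-1.1, 0.1, 2.6]
grip_width: -0.005
grip_force: 1.6
```

Call:
servo_tool(commands=[[1,[0,0,0.001],[0,0,0]],[1,[0,0,0.001],[0,0,0]],[1,[0,0,0],[0,0,0]]])

```text
time_s: 15.63
eef_pos: [484.5, -154.5, 31.0]
ee_rot: [0.0, 0.65, 0.76, -0.0]
force: [-2.0, 1.2, 7.3]
grip_width: -0.001
grip_force: 3.7
```

Call:
servo_tool(commands=[[1,[0,0,0.001],[0,0,0]],[1,[0,0,0],[0,0,0]],[1,[0,0,0],[0,0,0]]])

```text
time_s: 15.88
eef_pos: [484.7, -154.5, 30.8]
ee_rot: [0.0, 0.65, 0.76, 0.0]
force: [-4.9, 1.4, 17.5]
grip_width: 0.006
grip_force: 8.6
```

The button has bottomed: motion stopped at 30.8 and the force jumped to 17 N. Release and retreat.

Call:
servo_tool(commands=[[1,[0,0,-0.003],[0,0,0]],[1,[0,0,-0.01],[0,0,0]],[1,[0,0,-0.03],[0,0,0]],[1,[0,0,-0.04],[0,0,0]],[1,[0.02,0,-0.04],[0,0,0]],[1,[0.04,0,0],[0,0,0]],[1,[0.04,0,0],[0,0,0]],[1,[0.04,0,0],[0,0,0]],[1,[0.04,0,0],[0,0,0]],[1,[0,0,0],[0,0,0]]])

```text
time_s: 16.72
eef_pos: [454.9, 27.3, 150.1]
ee_rot: [-0.001, 0.648, 0.762, 0.0]
force: [0.5, -0.8, 0.0]
grip_width: -0.0
grip_force: 0.0
```

```bash
python3 -c "
from h import *
t=cam('top');s=cam('side')
print(green(s,64,(225,220),(260,255)),green(t))
o=np.zeros((600,800,3),np.uint8)
o[:400,:400]=cv2.resize(t['pixels'][180:260,270:350],None,fx=5,fy=5);o[:400,400:800]=cv2.resize(s['pixels'][205:285,225:305],None,fx=5,fy=5)
o[400:600,:267]=cv2.resize(s['pixels'],(267,200));o[400:600,270:537]=cv2.resize(t['pixels'],(267,200))
cv2.imwrite('pics/c6.png',o[:,:,::-1]);print(sense()['force'],sense()['dq'])"
```

```text
(array([ 483.84004806, -159.43006184,   64.        ]), array([240.4       , 234.96666667]), np.uint64(90)) (array([ 483.23766929, -153.96275929,   64.        ]), array([313.33333333, 239.15151515]), np.uint64(66))
[ 0.49502196 -0.37637867 -0.19395613] [-0.05442895  0.01484084 -0.01447731 -0.00477244 -0.00495233 -0.01084024]
```

View pics/c6.png

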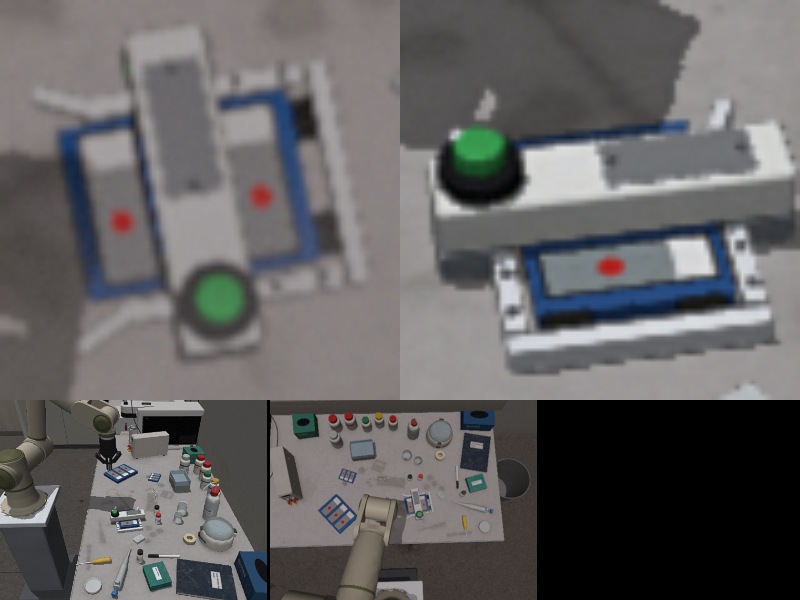

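The carrier still sits square against both pads (~(300,120) and ~(325,235) in the top crop). The button is back up, the arm is clear, and the bystanders look unmoved.

```bash
python3 -c "
from rig import *
print(finish_job())"
```

```text
the job is handed in; nothing more can be done
None
```

The middle-sized carrier is home, square against both rubber stops; I then pressed the start button right down and released it, left the other items untouched, and handed the job in at about 17 s of the 64 s.

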